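# Park the strain viewer and cap its eyepiece

## Task

The annealing check is over and plaster is about to be mixed: put the strain viewer away. Run the viewer along its rail until it is against the yellow parking stop, and fit the black dust cap with the orange pinch tabs on its eyepiece, pressed gently fully home with both tabs sprung out under the rim so that it is held, and let go of it. Leave the glass and the other things on the bench where they are.

Things in the scene. Friction and masses are not known exactly. Their poses are not given: they have to be found in the camera images.
- cap: Loose black dust cap, 70 g: a flange 76 mm across and 4 mm thick, under it a chamfered round plug 55 mm across and 9 mm deep. Origin: on the cap's axis in the underside of the flange (the face that seats on the eyepiece's rim). z points out of the cap's top, away from the plug; y runs through its two orange sprung tabs. It lies plug down on the bench, origin 9 mm up.
- cap_grips (a point): On the cap's axis, 11 mm above its origin, midway between the two orange grip walls to pinch. They stand on top of the flange, 14 mm tall (4 to 18 mm above the cap's origin), 24 mm wide along x, 6 mm thick. Their outer faces are 48 mm apart released, 37 mm apart squeezed fully in (hard stops). Springs push each out with 3 N released, 7 N squeezed.
- tab_a (a joint): How far the tab on the cap's +y side is squeezed in, m: 0 released, 0.0055 fully in. Its lug, 4 to 9 mm below the flange, reaches 33.5 mm from the cap's axis less this value, so it passes the rim only above 0.004. Cap home: rests at 0.0008 to 0.0022, the lug sprung against the groove's wall; about 0.004 is jammed in the mouth, 0 is in the open.
- tab_b (a joint): The same for the tab on the cap's -y side.
- tube: Black viewing tube, 66 mm across, stiffly clamped to the saddle, leaning 29 to 41 degrees from vertical to the viewer's front. Origin: on its axis at the tube's own top end; z along the axis out of the eyepiece, y the way the saddle runs to its parking stop. It carries the eyepiece.
- rim_highest (a point): On the tube's axis, 40 mm above its origin. The dark grey focusing eyepiece, 76 mm across, ends in a flat rim 0 to 18 mm below this point along the tube's z, as the last user left it: not reported, feel for it; it does not give when pressed. Its mouth is 59 mm across and 3 mm deep, then a groove 64 mm across and 9.5 mm deep; the lens is 13 mm or more below the rim.
- carriage (a joint): Distance of the saddle (with column, tube and knob) from the yellow parking stop at one end of the rail, m: 0 against the stop; it starts 18 to 28 mm away. The saddle stays where it is left: about 30 N are needed to push it along.
- knob_grip (a point): Centre of the black ribbed upright knob on the saddle, 110 mm to the stop's side of the column, 44 mm across, 24 mm tall (12 mm above and below this point; saddle's top 11 mm below its foot). Clockwise from above runs the saddle to its stop, 10 mm per radian, about 0.3 N m; the knob travels along with it. Only the stop limits its turning.
- viewer: White light base of the viewer, 260 x 320 mm, with a rail 50 mm wide along its back, fixed to the bench. Origin: centre of its underside; z up, x to the back, y along the rail to the parking stop. The light plate on it is 70 mm above the bench.
- pad: Bystander: yellow round diamond hand pad, 62 mm across, 24 mm tall; origin at the centre of its underside.
- loupe: Bystander: black round stand loupe, 52 mm across, 30 mm tall; origin at the centre of its underside.
- mould: Bystander: white plaster cup mould, 64 mm across, 38 mm tall; origin at the centre of its underside.
- casting: Bystander: green glass casting, 30 x 64 x 18 mm, on the light plate; origin at the centre of its underside.
- disc: Bystander: amber glass disc, 40 mm across, 8 mm thick, on the light plate; origin at the centre of its underside.
Not all that is in view belongs to the job. Leave any blue or purple look-alike of the cap alone.

How it is judged:
By the outcome, as a careful person would: the job done as asked, in the order asked, and still so for the second after the job is handed in, with the robot touching nothing.
It also fails if it takes over 61 s, if anything falls off the work surface, if the arm or the gripper's body presses on something with over 40 N, if the wrist force passes 120 N, or if a joint passes its speed limit or range.

## Robot

A 6-joint arm with a two-finger parallel gripper is mounted at the origin on the work surface. World frame = base frame: x ahead of the robot, y to its left, z up, the work surface at z = 0. Lengths are in m, angles in rad, forces in N, time in s.
With the tool pointing down it reaches from about 0.3 to 0.875 m from the base axis. Payload 4.2 kg.
Tool frame: the origin (TCP) lies at the very end of the fingers, on their centre line; the grasp point (between the pads) lies 19 mm behind it; z points along the fingers, y is the line along which they close (so a half turn about z gives the same grasp; the last joint's range is limited). The gripper opens to 85 mm and grips with 20 to 120 N. Pads are 22 mm wide; open, the fingers measure 114 mm over their backs; the gripper's body (76 mm by 85 mm) begins 54 mm behind the grasp point. The pads swing forward as they close: fully open they stand 13 mm farther back than shut.
Start: joints at [-1.224, 0.32, 1.565, -0, 1.257, -0.02], TCP at [0.206, -0.537, 0.231] pointing down, gripper open.
Joint ranges: [-3.11, 3.11], [-0.84, 2.01], [0.21, 2.61], [-1.34, 4.49], [0.05, 2.63], [-2.56, 2.56]. Speed limits (rad/s): [2.57, 2.57, 3.14, 3.14, 3.14, 3.14].

## Interface

Orientations are given as a unit quaternion [x, y, z, w].
In Python, from plant import arm, get_image, camera_info, order, cut_out gives the robot as it stands. The module is installed in compiled form; this text tells all that it offers.
- The arm moves only by the tool drive_tool, never from a script. Its argument "plan" is a list of rows, each a list of 7 numbers: the shift along the tool's x, y, z in units of 150 mm (1.0 is 150 mm), then the turn, a rotation vector about the tool's x, y, z in units of 120 degrees (1.0 is 120 degrees), then the opening, from 0 (shut) to 1 (fully open). A call has exactly 5 rows; each row is the pose to reach, as a shift and turn from the pose commanded when the call began, along the tool's axes at that moment; what a row does not reach only later rows make up. A row lasts 1/12 s, in which the tool goes at most 41.7 mm and 7.16 degrees, less where a joint would pass 70% of its speed; a pose out of reach is approached as far as the arm can. A call with a number of a shift or a turn outside -1 to 1 is refused whole. A call with a gripper value outside its range is refused whole. The fingers move at their own pace and stop on an object; "newtons" is the grip in N (left out, the last holds). Time passes only in rows, so rows that repeat a pose let the fingers close, or fill a call up. It gives the time, the measured TCP pose, the force, the opening and the grip force at its end, in the units of the state.
- arm.read_state(): the state, without advancing time (a new reading comes with each control period).
- get_image(name): name is "side" or "top"; returns (picture, depth): 420x560x3 uint8, red, green, blue; 420x560 float32, m along the optical axis (not along the pixel's ray), 0 where there is no reading.
- camera_info(name): a dict with "fx", "fy", "cx", "cy" (pixels), "R" (3x3) and "t" (3): a world point X has camera coordinates R X + t. Camera axes: x right, y down, z forward; pixel columns grow to the right and rows downward; lengths in m; the calibration is good to about 2 mm. A picture is of the moment at which its call begins. camera_info takes no time and is no camera call.
- order.job_done(): hands the job in; it is judged then, once.
Trained networks look in the newest picture that a camera, given by its name, has taken for a name from the list of things; names that differ only in an ending like _2 or _b are one class to them, and where a whole thing is asked for, a point or a joint stands for the part that bears it (a point fixed in the world has none). Each returns a list of dicts, best first, with "score" (0 to 1); they miss things now and then, are a little off and sometimes report something else, mostly with a low value. They report only what shows in the picture. A call takes as long as a camera call. They do not tell look-alikes from the thing itself.
- cut_out(camera, target): "region" (420x560 bool, what is visible of it) and "location" ([column, row] in pixels, amid what is visible of it).
The state is a dict: "t": time; "q": joint angles; "joint_vel": joint speeds; "joint_torque": joint torques, N m; "ee_pos": TCP position; "orientation": TCP orientation; "contact_force": force on the tool from outside, world axes, zero at the start; "torque": the same for the moment, N m; "opening": finger opening in m; "grasp_force": force on a finger pad.
Only numpy, scipy, OpenCV 4.12 (cv2) and the standard library are available. Lean on these libraries where they do the work, as an engineer would, in place of code of your own. Each camera call takes 0.05 s, during which the arm holds its last target. There are 200 camera calls.

## Working session

There is one attempt and no reset: what is moved stays moved. The work goes in short steps, Python scripts to look and compute and a tool call to move; the robot and the scene stay as the last step left them, time stands still between calls to the robot, and variables do not carry over. Pictures are saved under pics/ and viewed, at most 10 in all, crops included, and the job is handed in when it is done.

Besides the shell and the picture viewer there is one more tool, called after "Call:" as a command line: name --pt "numbers of a row" for each row, then --argument value for the rest. drive_tool: Moves the arm, as the interface text tells. Shifts and turns lie within -1 to 1; 1 stands for 150 mm of shift or 120 degrees of turn. Its arguments: {"type":"object","properties":{"plan":{"type":"array"},"newtons":{"type":"number"}},"required":["plan"]}

```bash
mkdir -p pics; cat > h.py <<'E'
import numpy as np, cv2
from scipy.spatial.transform import Rotation as Rot
from plant import arm, get_image, camera_info, order, cut_out
def shot(n,f=None):
    im,d=get_image(n)
    if f: cv2.imwrite('pics/'+f,im[:,:,::-1])
    return im,d
def world(n,d,mask=None):
    c=camera_info(n); v,u=np.mgrid[0:420,0:560]
    m=(d>0)
    if mask is not None: m&=mask
    z=d[m]; P=np.stack([(u[m]-c['cx'])/c['fx']*z,(v[m]-c['cy'])/c['fy']*z,z],1)
    return (P-np.array(c['t']))@np.array(c['R'])
def proj(n,X):
    c=camera_info(n); p=np.array(c['R'])@np.array(X)+np.array(c['t'])
    return p[0]/p[2]*c['fx']+c['cx'],p[1]/p[2]*c['fy']+c['cy']
E
python3 - <<'E'
from h import *
ims={}
for n in ('top','side'):
    im,d=shot(n,n+'0.png'); np.save(n+'0.npy',d); 
    c=camera_info(n); print(n,c['fx'],np.round(-np.array(c['R']).T@c['t'],3),np.round(c['R'],2).tolist())
    for t in ('cap','tube','knob_grip','viewer','tab_a'):
        for r in cut_out(n,t)[:3]:
            P=world(n,d,r['region']); 
            print(t,round(r['score'],2),np.round(r['location']),r['region'].sum(),np.round(np.median(P,0),3),np.round(P.min(0),3),np.round(P.max(0),3))
print(arm.read_state())
E
```

```text
top 406.1766339829025 [ 0.287 -0.045  1.088] [[-0.03, -1.0, -0.02], [-0.98, 0.03, -0.18], [0.18, 0.02, -0.98]]
cap 0.97 [358. 183.] 634 [ 0.545 -0.233  0.012] [ 0.507 -0.272 -0.003] [ 0.589 -0.195  0.029]
cap 0.95 [348. 237.] 637 [ 0.406 -0.206  0.013] [ 0.368 -0.243 -0.004] [ 0.444 -0.169  0.03 ]
cap 0.89 [375. 274.] 687 [ 0.312 -0.274  0.013] [ 0.276 -0.313 -0.003] [ 0.352 -0.239  0.031]
tube 0.82 [245. 181.] 1516 [0.514 0.036 0.229] [ 0.466 -0.008  0.065] [0.611 0.106 0.269]
tube 0.57 [214. 138.] 273 [0.64  0.131 0.15 ] [0.622 0.111 0.087] [0.667 0.166 0.155]
knob_grip 0.79 [214. 136.] 298 [0.641 0.131 0.15 ] [ 0.622  0.111 -0.003] [0.726 0.182 0.155]
viewer 0.96 [247. 183.] 12753 [0.529 0.042 0.071] [ 0.388 -0.128 -0.006] [0.745 0.24  0.269]
side 448.2845108063642 [-0.25   0.799  0.8  ] [[-0.75, -0.66, 0.02], [-0.34, 0.35, -0.87], [0.57, -0.66, -0.49]]
cap 0.83 [333. 248.] 243 [ 0.405 -0.203  0.014] [ 0.37  -0.242  0.008] [ 0.441 -0.168  0.03 ]
cap 0.8 [303. 231.] 206 [ 0.542 -0.225  0.013] [ 0.507 -0.265  0.004] [ 0.578 -0.192  0.03 ]
cap 0.52 [348. 233.] 223 [ 0.428 -0.314  0.0
[... 501 characters left out ...]
03 ]
{'t': 0.6, 'q': array([-1.22399022e+00,  3.19569399e-01,  1.56452065e+00,  1.01458282e-05,
        1.25739849e+00, -2.00098936e-02]), 'joint_vel': array([ 0.00036322,  0.00032241, -0.00165122, -0.00062071, -0.00135349,
        0.0012469 ]), 'joint_torque': array([-9.54561910e-04, -4.15180528e+01, -2.34320927e+01, -2.36520336e-04,
        2.74907079e-04,  9.64675678e-06]), 'ee_pos': array([ 0.20621996, -0.53675035,  0.2313475 ]), 'orientation': array([9.83228132e-01, 1.82379927e-01, 1.32300304e-05, 5.05797456e-05]), 'contact_force': array([-0.35902848, -0.58659861,  0.34966538]), 'torque': array([-0.01310892, -0.00810934,  0.00727637]), 'grasp_force': 0.0, 'opening': 0.08546153876305802}
```

View pics/top0.png

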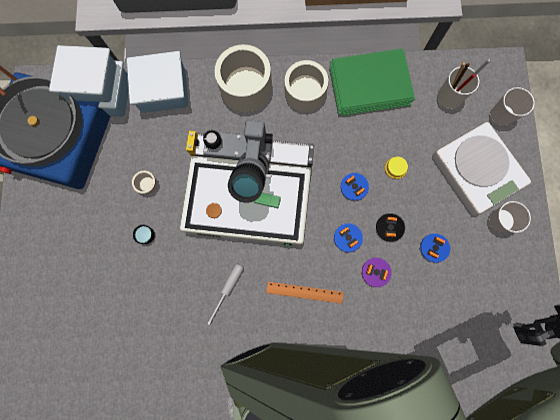

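View pics/side0.png

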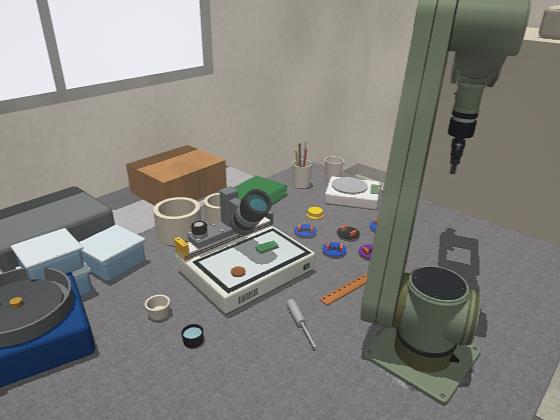

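The black disc with orange tabs at (390,228) in the top view fits the cap. The blue ones at (354,186), (348,237), (435,248) and the purple one at (376,272) are look-alikes. The knob is at (212,138) and the yellow stop at (191,141). Next I'll confirm the cap in a crop and measure.

```bash
cat >> h.py <<'E'
def capyaw(im,d,c0):
    """orange pixels near world xy c0 -> centre, long axis of walls etc (top camera)"""
    hsv=cv2.cvtColor(im,cv2.COLOR_RGB2HSV)
    m=(hsv[...,0]<22)&(hsv[...,1]>130)&(hsv[...,2]>90)
    u,v=proj('top',[*c0,.025]); vv,uu=np.mgrid[0:420,0:560]
    return m&(np.hypot(uu-u,vv-v)<13)
def plan(target,R,n=1,st=None):
    "target tcp xyz, Rot; prints shift(150mm) & rotvec(120deg) units in current tool axes"
    s=st or arm.read_state(); R0=Rot.from_quat(s['orientation'])
    sh=R0.inv().apply(np.array(target)-s['ee_pos'])/.15
    rv=(R0.inv()*R).as_rotvec()/np.radians(120)
    return np.round(sh,3),np.round(rv,4)
def down(yaw): # tool down, tool y axis at world angle yaw
    y=np.array([np.cos(yaw),np.sin(yaw),0]);z=np.array([0,0,-1.]);x=np.cross(y,z)
    return Rot.from_matrix(np.stack([x,y,z],1))
E
python3 - <<'E'
from h import *
im=cv2.imread('pics/top0.png')[:,:,::-1]; d=np.load('top0.npy')
c=cv2.resize(im[115:290,180:455],None,fx=2.9,fy=2.9,interpolation=cv2.INTER_CUBIC); cv2.imwrite('pics/crop1.png',c[:,:,::-1])
P=np.full((420,560,3),np.nan); P[d>0]=world('top',d)
# cap
m=np.zeros((420,560),bool); m[210:247,370:410]=1
q=P[m]; q=q[(q[:,2]>.006)&(q[:,2]<.05)]; (cx,cy),r=cv2.minEnclosingCircle(q[:,:2].astype(np.float32)); print('cap',cx,cy,r,np.median(q,0))
o=capyaw(im,d,(cx,cy)); q=P[o]; C=np.cov(q[:,:2].T);w,V=np.linalg.eigh(C); print('orange',o.sum(),q.mean(0),w**.5,V.T, np.degrees(np.arctan2(V[1],V[0])))
# knob
q=P[120:155,195:230].reshape(-1,3); q=q[(q[:,2]>.146)&(q[:,2]<.162)]; print('knob',len(q),cv2.minEnclosingCircle(q[:,:2].astype(np.float32)),np.median(q,0))
# plate yaw : base points z .05-.08
q=P[150:250,175:315].reshape(-1,3); q=q[(q[:,2]>.06)&(q[:,2]<.08)]; print('plate',cv2.minAreaRect(q[:,:2].astype(np.float32)))
# stop
hsv=cv2.cvtColor(im,cv2.COLOR_RGB2HSV); m=(hsv[...,0]>20)&(hsv[...,0]<32)&(hsv[...,1]>150); m[:,:180]=0;m[:,205:]=0;m[:120]=0;m[165:]=0
q=P[m];print('stop',len(q),q.min(0),q.max(0),np.median(q,0))
for col in range(186,320,8): print(col,[ (round(float(P[r,col,0]),3),round(float(P[r,col,1]),3),round(float(P[r,col,2]),3)) for r in (134,140,147)])
E
```

```text
cap 0.43249785900115967 -0.3197978436946869 0.040138766169548035 [ 0.42988353 -0.31924361  0.01266203]
orange 69 [nan nan nan] [nan nan] [[nan nan]
 [nan nan]] [nan nan]
knob 225 ((0.6433752775192261, 0.13145476579666138), 0.022278185933828354) [0.64323561 0.13191589 0.15027733]
plate ((0.5082257390022278, 0.05903466045856476), (0.3193701505661011, 0.20131754875183105), 82.09772491455078)
stop 126 [nan nan nan] [nan nan nan] [nan nan nan]
186 [(0.714, 0.232, -0.0), (0.697, 0.233, -0.003), (0.632, 0.201, 0.119)]
194 [(0.667, 0.182, 0.116), (0.651, 0.182, 0.117), (0.637, 0.185, 0.103)]
202 [(0.679, 0.169, 0.085), (0.661, 0.168, 0.089), (0.641, 0.167, 0.091)]
210 [(0.653, 0.135, 0.15), (0.636, 0.135, 0.153), (0.623, 0.137, 0.139)]
218 [(0.653, 0.116, 0.147), (0.637, 0.116, 0.149), (0.632, 0.122, 0.114)]
226 [(0.666, 0.102, 0.111), (0.647, 0.101, 0.119), (0.629, 0.101, 0.119)]
234 [(0.663, 0.081, 0.117), (0.647, 0.081, 0.119), (0.629, 0.081, 0.117)]
242 [(0.663, 0.061, 0.116), (0.646, 0.061, 0.118), (0.628, 0.061, 0.117)]
250 [(0.621, 0.031, 0.224), (0.615, 0.033, 0.201), (0.597, 0.033, 0.203)]
258 [(0.621, 0.013, 0.221), (0.614, 0.015, 0.202), (0.597, 0.015, 0.201)]
266 [(0.638, -0.003, 0.177), (0.625, -0.002, 0.169), (0.627, 0.001, 0.115)]
274 [(0.704, -0.017, 0.001), (0.686, -0.017, 0.002), (nan, nan, nan)]
282 [(0.705, -0.04, -0.004), (0.685, -0.039, 0.002), (0.633, -0.039, 0.092)]
290 [(0.703, -0.062, 0.0), (0.686, -0.062, -0.003), (0.634, -0.06, 0.09)]
298 [(0.703, -0.085, -0.003), (0.684, -0.084, 0.001), (0.633, -0.08, 0.09)]
306 [(0.701, -0.107, 0.0), (0.684, -0.107, -0.001), (0.632, -0.101, 0.089)]
314 [(0.703, -0.13, -0.005), (0.683, -0.129, 0.001), (0.662, -0.128, -0.0)]
```

View pics/crop1.png

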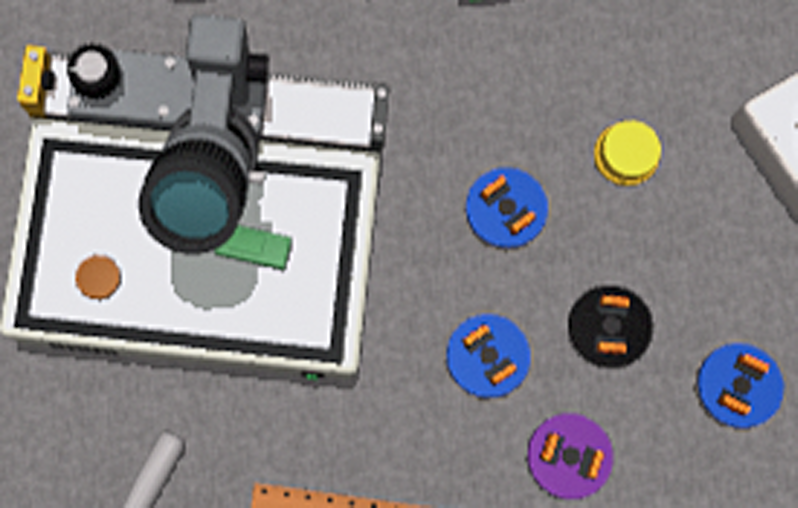

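The crop confirms it: the only black cap is at crop (611,326), with its tab line nearly along world x. Now the route to the knob.

```bash
cat >> h.py <<'E'
def seq(wps,pos=None,R=None):
    s=arm.read_state(); p=s['ee_pos'] if pos is None else np.array(pos); R0=Rot.from_quat(s['orientation']) if R is None else R
    for t,R1 in wps:
        sh=R0.inv().apply(np.array(t)-p)/.15; rv=(R0.inv()*R1).as_rotvec()/np.radians(120)
        print(np.round(sh,3).tolist(),np.round(rv,3).tolist(), 'max',round(abs(sh).max(),2))
        p,R0=np.array(t),R1
E
python3 - <<'E'
from h import *
a=np.radians
k=(0.6434,0.1315)
s=arm.read_state()['ee_pos'][:2]
f=lambda t,z:(*(s+(np.array(k)-s)*t),z)
y0=-69.; Y=[y0+33.3*i for i in range(1,6)]
seq([(f(.16,.31),down(a(Y[0]))),(f(.36,.33),down(a(Y[1]))),(f(.56,.33),down(a(Y[2]))),(f(.77,.33),down(a(Y[3]))),(f(.97,.28),down(a(Y[4]))),(f(1,.17),down(a(97.5)))])
E
```

```text
[0.691, -0.498, -0.524] [0.0, 0.0, -0.277] max 0.69
[1.064, -0.047, -0.133] [0.0, 0.0, -0.278] max 1.06
[0.915, 0.545, 0.0] [0.0, 0.0, -0.278] max 0.91
[0.488, 1.006, 0.0] [0.0, 0.0, -0.278] max 1.01
[-0.137, 1.056, 0.333] [0.0, 0.0, -0.278] max 1.06
[-0.104, 0.121, 0.733] [0.0, 0.0, 0.0] max 0.73
```

Call:
drive_tool --pt "0.69 -0.5 -0.52 0 0 -0.28 1" --pt "0.69 -0.5 -0.52 0 0 -0.28 1" --pt "0.69 -0.5 -0.52 0 0 -0.28 1" --pt "0.69 -0.5 -0.52 0 0 -0.28 1" --pt "0.69 -0.5 -0.52 0 0 -0.28 1" --newtons 60

```text
t: 1.02
ee_pos: [0.2785, -0.4276, 0.3133]
orientation: [0.886, 0.463, 0.001, 0.003]
contact_force: [-0.6, -0.4, -0.4]
opening: 0.0854
grasp_force: 0.0
```

Call:
drive_tool --pt "1 -0.05 -0.13 0 0 -0.28 1" --pt "1 -0.05 -0.13 0 0 -0.28 1" --pt "1 -0.05 -0.13 0 0 -0.28 1" --pt "1 -0.05 -0.13 0 0 -0.28 1" --pt "1 -0.05 -0.13 0 0 -0.28 1"

```text
t: 1.43
ee_pos: [0.3589, -0.2994, 0.33]
orientation: [0.714, 0.7, 0.001, 0.001]
contact_force: [-1.0, 1.0, -0.9]
opening: 0.0852
grasp_force: 0.0
```

Call:
drive_tool --pt "0.92 0.55 0 0 0 -0.28 1" --pt "0.92 0.55 0 0 0 -0.28 1" --pt "0.92 0.55 0 0 0 -0.28 1" --pt "0.92 0.55 0 0 0 -0.28 1" --pt "0.92 0.55 0 0 0 -0.28 1"

```text
t: 1.85
ee_pos: [0.4461, -0.1628, 0.3288]
orientation: [0.481, 0.877, 0.002, 0.0]
contact_force: [0.6, 0.8, -0.8]
opening: 0.0858
grasp_force: 0.0
```

Call:
drive_tool --pt "0.49 1 0 0 0 -0.28 1" --pt "0.49 1 0 0 0 -0.28 1" --pt "0.49 1 0 0 0 -0.28 1" --pt "0.49 1 0 0 0 -0.28 1" --pt "0.49 1 0 0 0 -0.28 1"

```text
t: 2.27
ee_pos: [0.5352, -0.0203, 0.3281]
orientation: [0.207, 0.978, 0.002, 0.0]
contact_force: [-0.7, -1.3, 0.6]
opening: 0.0853
grasp_force: 0.0
```

Call:
drive_tool --pt "-0.14 1 0 0 0 -0.27 1" --pt "-0.14 1 0 0 0 -0.27 1" --pt "-0.14 1 0 0 0 -0.27 1" --pt "-0.14 1 0 0 0 -0.27 1" --pt "-0.14 1 0 0 0 -0.27 1"

```text
t: 2.68
ee_pos: [0.6158, 0.1063, 0.3273]
orientation: [-0.073, 0.997, 0.001, 0.0]
contact_force: [-1.1, -2.0, -0.6]
opening: 0.0851
grasp_force: 0.0
```

```bash
python3 - <<'E'
from h import *
print(arm.read_state()['q'],arm.read_state()['t'])
R=down(np.radians(97.5))
seq([((.6434,.1315,.18),R),((.6434,.1315,.128),R)])
E
```

```text
[ 0.15150422  0.36235694  1.26349707  0.00207496  1.51553908 -1.56568514] 2.6833
[-0.206, 0.137, 0.982] [0.001, 0.0, 0.007] max 0.98
[0.0, 0.0, 0.347] [0.0, 0.0, 0.0] max 0.35
```

Call:
drive_tool --pt "-0.2 0.13 0.3 0 0 0 1" --pt "-0.2 0.13 0.6 0 0 0 1" --pt "-0.2 0.13 0.98 0 0 0 1" --pt "-0.2 0.13 0.98 0 0 0 1" --pt "-0.2 0.13 0.98 0 0 0 1"

```text
t: 3.1
ee_pos: [0.6365, 0.1245, 0.1738]
orientation: [-0.068, 0.998, -0.001, -0.008]
contact_force: [-1.0, -0.4, -0.6]
opening: 0.0855
grasp_force: 0.0
```

```bash
python3 - <<'E'
from h import *
R=down(np.radians(97.5))
seq([((.6434,.1315,.128),R)])
shot('top','k1.png')
im=cv2.imread('pics/k1.png'); cv2.imwrite('pics/k1c.png',cv2.resize(im[90:190,150:300],None,fx=4,fy=4))
shot('side','k1s.png')
im=cv2.imread('pics/k1s.png'); cv2.imwrite('pics/k1sc.png',cv2.resize(im[150:300,130:330],None,fx=4,fy=4))
E
```

```text
[-0.057, 0.04, 0.304] [-0.0, -0.007, 0.003] max 0.3
```

View pics/k1sc.png

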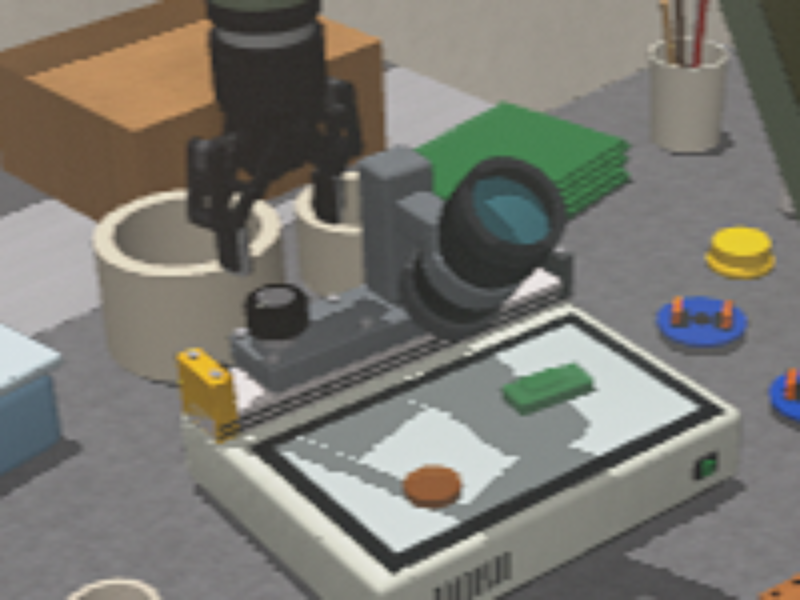

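The side crop shows the open gripper above the knob (crop 278,310). Next I check the settled pose.

```bash
python3 - <<'E'
from h import *
s=arm.read_state();print(s['ee_pos'],s['q'])
R=down(np.radians(97.5))
seq([((.6434,.1315,.128),R)])
E
```

```text
[0.64068827 0.12492953 0.18161646] [ 1.75006261e-01  4.74058842e-01  1.44741953e+00 -1.06010592e-04
  1.22158155e+00 -1.53214830e+00]
[-0.024, 0.041, 0.357] [-0.0, -0.001, 0.003] max 0.36
```

Call:
drive_tool --pt "-0.02 0.04 0.2 0 0 0 1" --pt "-0.02 0.04 0.36 0 0 0 1" --pt "-0.02 0.04 0.36 0 0 0 1" --pt "-0.02 0.04 0.36 0 0 0 0.4" --pt "-0.02 0.04 0.36 0 0 0 0.2"

```text
t: 3.62
ee_pos: [0.6448, 0.1314, 0.1313]
orientation: [-0.068, 0.998, 0.0, 0.003]
contact_force: [-0.5, 0.3, 0.5]
opening: 0.064
grasp_force: 0.0
```

Call:
drive_tool --pt "0 0 0 0 0 0 0" --pt "0 0 0 0 0 0 0" --pt "0 0 0 0 0 0 0" --pt "0 0 0 0 0 0 0" --pt "0 0 0 0 0 0 0"

```text
t: 4.03
ee_pos: [0.6443, 0.1322, 0.1312]
orientation: [-0.068, 0.998, 0.001, 0.003]
contact_force: [-1.3, 0.6, 6.0]
opening: 0.0417
grasp_force: 60.5
```

Call:
drive_tool --pt "-0.002 0.008 0 0 0 0.058 0" --pt "-0.004 0.016 0 0 0 0.116 0" --pt "-0.0065 0.023 0 0 0 0.174 0" --pt "-0.009 0.031 0 0 0 0.232 0" --pt "-0.011 0.039 0 0 0 0.29 0"

```text
t: 4.45
ee_pos: [0.6451, 0.1378, 0.1312]
orientation: [0.236, 0.972, 0.001, 0.002]
contact_force: [-1.0, -0.1, 6.4]
opening: 0.0421
grasp_force: 60.8
```

Call:
drive_tool --pt "0.003 0.008 0 0 0 0.058 0" --pt "0.005 0.015 0 0 0 0.116 0" --pt "0.008 0.023 0 0 0 0.174 0" --pt "0.011 0.031 0 0 0 0.232 0" --pt "0.013 0.038 0 0 0 0.29 0"

```text
t: 4.87
ee_pos: [0.6458, 0.1436, 0.1312]
orientation: [0.516, 0.857, 0.002, 0.002]
contact_force: [-1.7, 0.8, 7.1]
opening: 0.0419
grasp_force: 60.9
```

```bash
python3 - <<'E'
from h import *
s=arm.read_state();print(s)
R=Rot.from_quat(s['orientation']);print(np.degrees(np.arctan2(*R.as_matrix()[[1,0],1])))
E
```

```text
{'t': 4.8667, 'q': array([ 2.01525336e-01,  5.22189651e-01,  1.49759853e+00, -3.46894103e-04,
        1.11702948e+00, -2.85790582e-01]), 'joint_vel': array([ 0.01824159,  0.00633595, -0.01516935,  0.00294732,  0.00581338,
        1.46012918]), 'joint_torque': array([-6.93507548e-01, -4.62358582e+01, -2.03402495e+01,  2.02479609e-02,
       -5.35702854e-01, -9.05146748e-01]), 'ee_pos': array([0.64576051, 0.14356418, 0.13122963]), 'orientation': array([0.5155615 , 0.85684924, 0.00150069, 0.00186344]), 'contact_force': array([-1.74280184,  0.77612491,  7.07897458]), 'torque': array([0.01491426, 0.26826957, 0.29673275]), 'grasp_force': 60.86835265159607, 'opening': 0.04194070839205441}
27.930027131863973
```

Call:
drive_tool --pt "0.0065 0.005 0 0 0 0.058 0" --pt "0.013 0.0095 0 0 0 0.116 0" --pt "0.02 0.014 0 0 0 0.174 0" --pt "0.026 0.019 0 0 0 0.232 0" --pt "0.033 0.024 0 0 0 0.29 0"

```text
t: 5.28
ee_pos: [0.6463, 0.1495, 0.1312]
orientation: [0.748, 0.663, 0.002, 0.001]
contact_force: [-1.6, -1.0, 7.2]
opening: 0.0418
grasp_force: 60.8
```

Call:
drive_tool --pt "0.004 0 0 0 0 0.03 0" --pt "0.008 0 0 0 0 0.06 0" --pt "0.013 0 0 0 0 0.09 0" --pt "0.017 0 0 0 0 0.12 0" --pt "0.021 0 0 0 0 0.15 0"

```text
t: 5.7
ee_pos: [0.6462, 0.1502, 0.131]
orientation: [0.841, 0.541, -0.0, 0.003]
contact_force: [-2.7, -7.6, 8.5]
opening: 0.0416
grasp_force: 61.4
```

```bash
python3 - <<'E'
from h import *
s=arm.read_state();print(s['torque'],s['contact_force'])
R=Rot.from_quat(s['orientation']);print(np.degrees(np.arctan2(*R.as_matrix()[[1,0],1])))
E
```

```text
[-1.26744901  0.53965048  1.4669521 ] [-2.73882552 -7.62073068  8.51804825]
-24.467773736319362
```

The torque rose to 1.47 N m with no further travel, so the saddle is against the stop. Now I release and lift.

Call:
drive_tool --pt "0 0 0 0 0 0 1" --pt "0 0 0 0 0 0 1" --pt "0 0 0 0 0 0 1" --pt "0 0 -0.1 0 0 0 1" --pt "0 0 -0.3 0 0 0 1"

```text
t: 6.12
ee_pos: [0.6434, 0.1522, 0.1692]
orientation: [0.841, 0.541, -0.004, -0.002]
contact_force: [0.2, -0.0, 0.6]
opening: 0.0852
grasp_force: 0.0
```

Call:
drive_tool --pt "0 0 -0.3 0 0 0 1" --pt "0 0 -0.6 0 0 0 1" --pt "0 0 -0.9 0 0 0 1" --pt "0 0 -1 0 0 0 1" --pt "0 0 -1 0 0 0 1"

```text
t: 6.53
ee_pos: [0.6479, 0.1532, 0.3307]
orientation: [0.841, 0.541, 0.007, 0.002]
contact_force: [0.2, -0.3, 0.6]
opening: 0.0855
grasp_force: 0.0
```

```bash
python3 - <<'E'
from h import *
s=arm.read_state();R=Rot.from_quat(s['orientation']);yaw=np.arctan2(*R.as_matrix()[[1,0],1]);print(s['ee_pos'],np.degrees(yaw),s['q'])
im=cv2.imread('pics/top0.png')[:,:,::-1]
c0=(.4305,-.3195); o=capyaw(im,None,c0)
v,u=np.nonzero(o); 
# pixels to plane z=.027 (tops of walls)
c=camera_info('top');Rc=np.array(c['R']);o0=-Rc.T@c['t']
ray=np.stack([(u-c['cx'])/c['fx'],(v-c['cy'])/c['fy'],np.ones(len(u))],1)@Rc
W=o0+ray*((.027-o0[2])/ray[:,2])[:,None]
lab=W[:,0]>np.median(W[:,0]); a=W[lab].mean(0);b=W[~lab].mean(0);print(a,b,(a+b)/2,np.linalg.norm(a-b),np.degrees(np.arctan2(*(a-b)[[1,0]])))
C,V=np.linalg.eigh(np.cov(W[:,:2].T));print(C**.5,V)
E
```

```text
[0.64792188 0.15324924 0.33072715] -24.543169258925634 [2.14799470e-01 4.26025593e-01 1.15678110e+00 3.83144096e-04
 1.54475514e+00 6.43103336e-01]
[ 0.44736917 -0.32093774  0.027     ] [ 0.40710044 -0.31626471  0.027     ] [ 0.4272348  -0.31860123  0.027     ] 0.04053896200080725 -6.619348030774444
[0.00731373 0.02165468] [[-0.15237597 -0.9883226 ]
 [-0.9883226   0.15237597]]
```

```bash
python3 - <<'E'
from h import *
D=lambda y:down(np.radians(y)); s=arm.read_state()
R0=Rot.from_quat(s['orientation']); 
seq([((.584,.018,.34),D(-8)),((.521,-.118,.32),D(-8)),((.455,-.256,.23),D(-8)),((.4295,-.3185,.11),D(-8))],R=D(-24.3))
E
```

```text
[-0.997, -0.017, -0.062] [0.0, 0.0, -0.136] max 1.0
[-0.956, -0.29, 0.133] [0.0, 0.0, 0.0] max 0.96
[-0.972, -0.308, 0.6] [0.0, 0.0, 0.0] max 0.97
[-0.436, -0.11, 0.8] [0.0, 0.0, 0.0] max 0.8
```

Call:
drive_tool --pt "-1 -0.02 -0.06 0 0 -0.136 1" --pt "-1 -0.02 -0.06 0 0 -0.136 1" --pt "-1 -0.02 -0.06 0 0 -0.136 1" --pt "-1 -0.02 -0.06 0 0 -0.136 1" --pt "-1 -0.02 -0.06 0 0 -0.136 1"

```text
t: 6.95
ee_pos: [0.5785, 0.0135, 0.3322]
orientation: [0.757, 0.653, -0.001, 0.001]
contact_force: [0.1, -0.1, 0.1]
opening: 0.0856
grasp_force: 0.0
```

Call:
drive_tool --pt "-0.96 -0.29 0.13 0 0 0 1" --pt "-0.96 -0.29 0.13 0 0 0 1" --pt "-0.96 -0.29 0.13 0 0 0 1" --pt "-0.96 -0.29 0.13 0 0 0 1" --pt "-0.96 -0.29 0.13 0 0 0 1"

```text
t: 7.37
ee_pos: [0.5147, -0.122, 0.311]
orientation: [0.758, 0.653, -0.001, -0.001]
contact_force: [-0.2, 0.5, 0.1]
opening: 0.0852
grasp_force: 0.0
```

Call:
drive_tool --pt "-0.97 -0.31 0.6 0 0 0 0.8" --pt "-0.97 -0.31 0.6 0 0 0 0.8" --pt "-0.97 -0.31 0.6 0 0 0 0.8" --pt "-0.97 -0.31 0.6 0 0 0 0.8" --pt "-0.97 -0.31 0.6 0 0 0 0.8"

```text
t: 7.78
ee_pos: [0.4473, -0.2578, 0.2185]
orientation: [0.757, 0.653, -0.002, -0.003]
contact_force: [-1.4, -0.3, -0.0]
opening: 0.0682
grasp_force: 0.0
```

Call:
drive_tool --pt "-0.44 -0.11 0.8 0 0 0 0.8" --pt "-0.44 -0.11 0.8 0 0 0 0.8" --pt "-0.44 -0.11 0.8 0 0 0 0.8" --pt "-0.44 -0.11 0.8 0 0 0 0.8" --pt "-0.44 -0.11 0.8 0 0 0 0.8"

```text
t: 8.2
ee_pos: [0.4229, -0.3181, 0.0986]
orientation: [0.757, 0.654, -0.0, -0.004]
contact_force: [-0.1, 0.8, 0.0]
opening: 0.0681
grasp_force: 0.0
```

```bash
cat > meas.py <<'E'
from h import *
from scipy.optimize import least_squares
out={}
for n in ('top','side'):
    D=[];
    for i in range(5):
        im,d=get_image(n); D.append(np.where(d>0,d,np.nan))
    cv2.imwrite(f'pics/m_{n}.png',im[:,:,::-1])
    d=np.nanmedian(D,0); d=np.nan_to_num(d); np.save(f'm_{n}.npy',d); out[n]=d
s=arm.read_state(); print(s['ee_pos'],s['t'])
for n in out:
    for t in ('tube','knob_grip'):
        r=cut_out(n,t)
        if r:
            np.save(f'm_{n}_{t}.npy',r[0]['region']); P=world(n,out[n],r[0]['region']); print(n,t,r[0]['score'],r[0]['location'],len(P),np.median(P,0))
im=cv2.imread('pics/m_top.png'); a=cv2.resize(im[110:220,180:300],(480,440),interpolation=cv2.INTER_CUBIC)
im=cv2.imread('pics/m_side.png'); b=cv2.resize(im[180:270,180:290],(320,262),interpolation=cv2.INTER_CUBIC)
c=np.zeros((440,800,3),np.uint8); c[:,:480]=a; c[:262,480:]=b; cv2.imwrite('pics/m_c.png',c)
E
python3 meas.py
```

```text
[ 0.4246365  -0.31902929  0.10312523] 8.7
top tube 0.79 [239.3, 174.9] 1489 [0.51695206 0.05294615 0.22965685]
top knob_grip 0.69 [204.8, 135.9] 232 [0.64305172 0.14964423 0.14999585]
side tube 0.84 [246.9, 214.1] 1284 [0.51701381 0.07447048 0.21841602]
side knob_grip 0.52 [190.1, 226.2] 199 [0.63773149 0.15646866 0.14841165]
```

View pics/m_c.png

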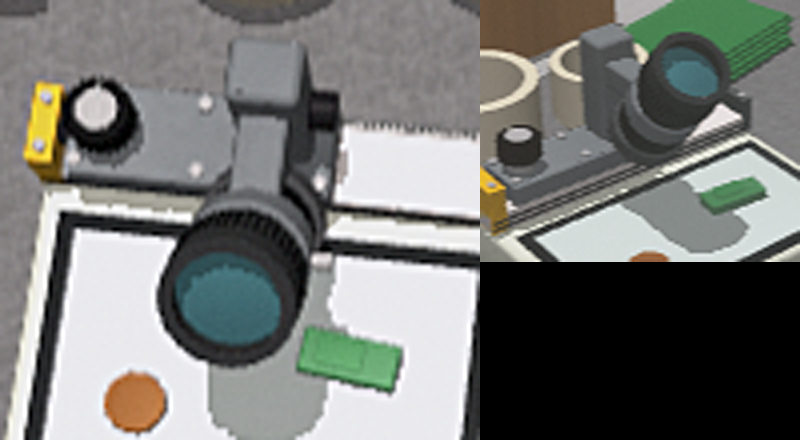

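The carriage is home: the saddle end touches the yellow stop at crop (60,120), and the eyepiece is at crop (232,300). Next I fit the tube axis.

```bash
cat > fit.py <<'E'
from h import *
from scipy.optimize import least_squares
def frame(th,yw):
    xv=np.array([np.cos(yw),np.sin(yw),0]); yv=np.array([-np.sin(yw),np.cos(yw),0])
    z=-np.sin(th)*xv+np.cos(th)*np.array([0,0,1.]); x=np.cross(yv,z); return x,yv,z
PP={}
for n in ('top','side'):
    reg=cv2.erode(np.load(f'm_{n}_tube.npy').astype(np.uint8),np.ones((2,2)))>0
    P=world(n,np.load(f'm_{n}.npy'),reg); P=P[(P[:,2]>.14)&(P[:,0]<.58)]; PP[n]=P; print(n,len(P))
def res(p,P,full=False):
    th,a,b,h,lens=p[:5]; x,y,z=frame(th,np.radians(-7.9)+ (p[5] if len(p)>5 else 0))
    q=P-np.array([.52,.055,.22]); X=q@x-a; Y=q@y-b; s=q@z-h; r=np.hypot(X,Y)
    big=1
    c=[np.where(s<.003,abs(r-.038),big), np.where((r>.028)&(r<.040),abs(s),big), np.where(s<-.015,abs(r-.033),big), np.where(r<.031,abs(s+lens),big), np.where((s<0)&(s>-.02),abs(r-.0295),big)]
    m=np.min(c,0); k=np.argmin(c,0)
    return (np.minimum(m,.01),k,s,r) if full else np.minimum(m,.01)
for name,P in [('top',PP['top']),('side',PP['side']),('both',np.vstack(list(PP.values())))]:
    best=None
    for th in np.radians([29,32,35,38,41]):
        for h in (.0,.02,.04):
            f=least_squares(res,[th,0,0,h,.014],args=(P,),loss='soft_l1',f_scale=.002,x_scale=[.05,.005,.005,.005,.005],bounds=([.48,-.05,-.05,-.05,.012],[.74,.05,.05,.08,.03]))
            if best is None or f.cost<best.cost: best=f
    p=best.x; x,y,z=frame(p[0],np.radians(-7.9)); rc=np.array([.52,.055,.22])+p[1]*x+p[2]*y+p[3]*z
    m,k,s,r=res(p,P,True); print(name,'th',np.degrees(p[0]),'rim centre',np.round(rc,4),'lens',p[4],'rms',np.sqrt((m**2).mean()),np.bincount(k))
E
python3 fit.py
```

```text
top 1355
side 1057
top th 37.48313646593762 rim centre [0.498  0.0605 0.2431] lens 0.014841834459168533 rms 0.0010806295858735038 [446 298  91 407 113]
side th 37.4199645689579 rim centre [0.4975 0.06   0.2445] lens 0.015009520198928284 rms 0.00111807746572928 [442 154 161 219  81]
both th 37.362982190144045 rim centre [0.4979 0.0601 0.2437] lens 0.014926965957408252 rms 0.0011940039263463587 [883 440 269 622 198]
```

```bash
python3 - <<'E'
from h import *
from scipy.optimize import least_squares
d=np.load('top0.npy'); m=np.zeros((420,560),bool); m[207:250,367:413]=1
q=world('top',d,m); q=q[(q[:,2]>.0085)&(q[:,2]<.05)]
# extents by robust percentiles of flange circle
u=np.array([np.cos(np.radians(-8)),np.sin(np.radians(-8))]);w=np.array([-u[1],u[0]])
for a in (u,w):
    t=q[:,:2]@a; print('mid',(np.percentile(t,1)+np.percentile(t,99))/2,'span',np.ptp(np.percentile(t,[1,99])))
A,B=[(lambda t:(np.percentile(t,1)+np.percentile(t,99))/2)(q[:,:2]@a) for a in (u,w)]
c=A*u+B*w; print(c, np.mean(q,0))
seq([((*c,.04),down(np.radians(-8))),((*c,.0135),down(np.radians(-8)))])
E
```

```text
mid 0.47042916153353265 span 0.07060475727628174
mid -0.2569442466930046 span 0.0714602480552666
[ 0.43009125 -0.31991477] [ 0.42983077 -0.31923295  0.01365146]
[0.001, 0.04, 0.417] [0.0, 0.0, -0.002] max 0.42
[0.0, 0.0, 0.177] [0.0, 0.0, 0.0] max 0.18
```

Call:
drive_tool --pt "0 0.04 0.2 0 0 0 0.8" --pt "0 0.04 0.4 0 0 0 0.8" --pt "0 0.04 0.5 0 0 0 0.75" --pt "0 0.04 0.55 0 0 0 0.75" --pt "0 0.04 0.55 0 0 0 0.75" --newtons 40

```text
t: 9.32
ee_pos: [0.4292, -0.3194, 0.0182]
orientation: [0.756, 0.654, -0.0, -0.002]
contact_force: [-0.3, 0.4, 0.8]
opening: 0.0638
grasp_force: 0.0
```

Call:
drive_tool --pt "0 0 0 0 0 0 0.75" --pt "0 0 0 0 0 0 0.75" --pt "0 0 0 0 0 0 0.75" --pt "0 0 0 0 0 0 0.75" --pt "0 0 0 0 0 0 0.75"

```text
t: 9.73
ee_pos: [0.4304, -0.3204, 0.0206]
orientation: [0.756, 0.654, 0.0, 0.001]
contact_force: [0.4, -0.1, -0.7]
opening: 0.0637
grasp_force: 0.0
```

```bash
python3 - <<'E'
from h import *
seq([((.4301,-.3195,.0135),down(np.radians(-8)))])
s=arm.read_state();print(s['ee_pos'],s['contact_force'])
E
```

```text
[0.005, -0.003, 0.048] [0.001, 0.0, -0.002] max 0.05
[ 0.43042672 -0.32035616  0.02063306] [ 0.396652   -0.10177224 -0.67739009]
```

Call:
drive_tool --pt "0.005 0 0.045 0 0 0 0.65" --pt "0.005 0 0.045 0 0 0 0.55" --pt "0.005 0 0.045 0 0 0 0.45" --pt "0.005 0 0.045 0 0 0 0" --pt "0.005 0 0.045 0 0 0 0"

```text
t: 10.15
ee_pos: [0.4301, -0.3191, 0.0138]
orientation: [0.756, 0.654, 0.0, -0.0]
contact_force: [-1.9, 1.1, 7.9]
opening: 0.0353
grasp_force: 40.3
```

Call:
drive_tool --pt "0 0 0 0 0 0 0" --pt "0 0 0 0 0 0 0" --pt "0 0 0 0 0 0 0" --pt "0 0 0 0 0 0 0" --pt "0 0 0 0 0 0 0"

```text
t: 10.57
ee_pos: [0.4301, -0.3191, 0.0138]
orientation: [0.756, 0.654, 0.0, -0.0]
contact_force: [-1.7, 1.8, 7.3]
opening: 0.0354
grasp_force: 40.3
```

```bash
cat >> h.py <<'E'
TH=np.radians(37.4); YW=np.radians(-7.9); RIM=np.array([.4978,.0602,.2437])
XV=np.array([np.cos(YW),np.sin(YW),0]); YV=np.array([-np.sin(YW),np.cos(YW),0])
ZT=-np.sin(TH)*XV+np.cos(TH)*np.array([0,0,1.])
RT=Rot.from_matrix(np.stack([YV*1.0,np.cross(-ZT,YV),-ZT],1))
E
python3 - <<'E'
from h import *
print(RT.as_matrix().round(3), np.linalg.det(RT.as_matrix()))
D=down(np.radians(-7.9)); sl=Rot.identity()
part=lambda f:D*Rot.from_rotvec((D.inv()*RT).as_rotvec()*f)
pre=RIM+.065*ZT; print(pre)
seq([((.43,-.319,.15),D),((.43,-.20,.25),part(.35)),((.45,-.07,.30),part(.7)),(pre,RT)],R=D)
E
```

```text
[[ 0.137  0.787  0.602]
 [ 0.991 -0.109 -0.083]
 [-0.     0.607 -0.794]] 1.0
[0.45869525 0.06562623 0.29533695]
[0.001, -0.001, -0.908] [0.0, 0.0, 0.0] max 0.91
[0.786, -0.109, -0.667] [-0.109, 0.0, 0.0] max 0.79
[0.877, 0.088, -0.322] [-0.109, 0.0, -0.0] max 0.88
[0.904, -0.074, -0.002] [-0.094, 0.0, -0.0] max 0.9
```

Call:
drive_tool --pt "0 0 -0.1 0 0 0 0" --pt "0 0 -0.3 0 0 0 0" --pt "0 0 -0.55 0 0 0 0" --pt "0 0 -0.8 0 0 0 0" --pt "0 0 -0.9 0 0 0 0"

```text
t: 10.98
ee_pos: [0.4319, -0.3206, 0.1528]
orientation: [0.756, 0.654, 0.001, 0.004]
contact_force: [1.9, -0.9, -0.1]
opening: 0.0354
grasp_force: 41.1
```

Call:
drive_tool --pt "0.16 -0.02 -0.14 -0.022 0 0 0" --pt "0.32 -0.04 -0.28 -0.044 0 0 0" --pt "0.48 -0.06 -0.42 -0.066 0 0 0" --pt "0.64 -0.09 -0.55 -0.088 0 0 0" --pt "0.79 -0.11 -0.67 -0.109 0 0 0"

```text
t: 11.4
ee_pos: [0.4303, -0.1983, 0.2493]
orientation: [0.751, 0.65, 0.075, 0.087]
contact_force: [0.3, -0.3, -0.4]
opening: 0.0356
grasp_force: 41.1
```

Call:
drive_tool --pt "0.18 0.02 -0.06 -0.022 0 0 0" --pt "0.35 0.04 -0.13 -0.044 0 0 0" --pt "0.53 0.05 -0.19 -0.066 0 0 0" --pt "0.7 0.07 -0.26 -0.088 0 0 0" --pt "0.88 0.09 -0.32 -0.109 0 0 0"

```text
t: 11.82
ee_pos: [0.4515, -0.0683, 0.2988]
orientation: [0.737, 0.637, 0.149, 0.172]
contact_force: [1.2, 0.2, -1.2]
opening: 0.0348
grasp_force: 41.1
```

Call:
drive_tool --pt "0.18 -0.01 0 -0.02 0 0 0" --pt "0.36 -0.03 0 -0.038 0 0 0" --pt "0.54 -0.04 0 -0.056 0 0 0" --pt "0.75 -0.06 0 -0.075 0 0 0" --pt "0.9 -0.07 0 -0.094 0 0 0"

```text
t: 12.23
ee_pos: [0.4616, 0.0656, 0.2937]
orientation: [0.716, 0.62, 0.21, 0.242]
contact_force: [0.6, -0.9, -0.6]
opening: 0.035
grasp_force: 41.1
```

```bash
python3 - <<'E'
from h import *
c=[]
for n in ('top','side'):
    im,d=shot(n,f'p_{n}.png'); np.save(f'p_{n}.npy',d)
    u,v=map(int,proj(n,RIM+.03*ZT)); c.append(cv2.resize(im[v-45:v+45,u-45:u+45],(400,400),interpolation=cv2.INTER_CUBIC)); print(n,u-45,v-45)
cv2.imwrite('pics/p_c.png',np.hstack(c)[:,:,::-1])
for i in range(3): get_image('top')
s=arm.read_state();print(s['ee_pos'],s['q'],s['contact_force'],s['t']); seq([(RIM+.065*ZT,RT)])
E
```

```text
top 188 146
side 212 152
[0.46179648 0.06388956 0.29344889] [ 0.28626809 -0.15566315  2.10638442 -0.44158829  0.63424867  0.71375586] [-0.02385983 -0.57541585 -0.4508323 ] 12.4833
[0.008, -0.01, -0.023] [-0.001, 0.002, -0.002] max 0.02
```

View pics/p_c.png

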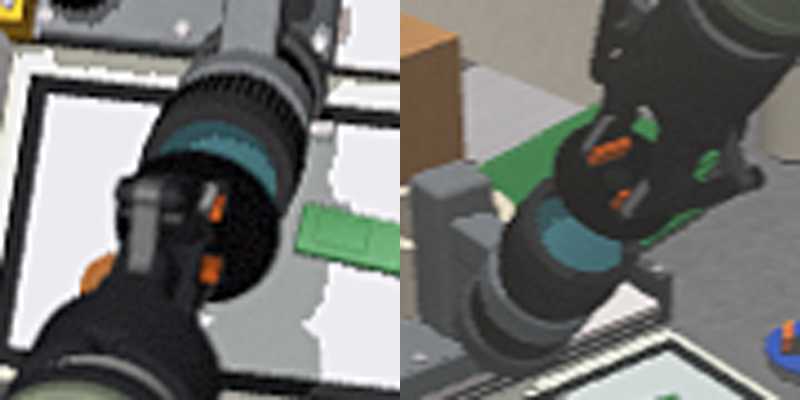

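The crops show the cap held square above the eyepiece (top crop 215,230; side crop 610,190). Now I measure its offset in the gripper.

```bash
python3 - <<'E'
from h import *
from scipy.optimize import least_squares
p=np.array([.4618,.0639,.29345]); Rm=RT  # settled pose
for n in ('top','side'):
    P=Rm.inv().apply(world(n,np.load(f'p_{n}.npy'))-p)
    q=P[(abs(P[:,2]-2)<9)&(P[:,2]>-.004)&(P[:,2]<.010)&(np.hypot(P[:,0],P[:,1])<.05)&(np.hypot(P[:,0],P[:,1])>.0)]
    print(n,len(q),np.percentile(q,[1,5,50,95,99],axis=0).round(4).tolist())
    # flange disc silhouette: fit circle r=.038 to boundary by angular bins
    def cost(c):
        r=np.hypot(q[:,0]-c[0],q[:,1]-c[1]); a=np.arctan2(q[:,1]-c[1],q[:,0]-c[0]); k=((a+np.pi)/(2*np.pi)*24).astype(int)%24
        return [np.percentile(r[k==i],95)-.0385 if (k==i).sum()>6 and np.percentile(r[k==i],95)>.033 else 0 for i in range(24)]
    f=least_squares(cost,[0,0],loss='soft_l1',f_scale=.001,diff_step=.05,x_scale=.001); 
    g=np.array([[sum(np.minimum(abs(np.array(cost([a,b]))),.004)) for a in np.arange(-.006,.0061,.001)] for b in np.arange(-.006,.0061,.001)]); i=np.unravel_index(g.argmin(),g.shape); print('best x,y',-6+i[1],-6+i[0],g.min(), np.round(np.array(cost([0,0]))*1e3,1))
E
```

```text
top 513 [[-0.037, -0.0333, -0.0023], [-0.0334, -0.0271, -0.0009], [-0.0153, 0.0051, 0.0013], [0.0219, 0.0347, 0.0036], [0.0364, 0.0371, 0.005]]
best x,y 2 0 0.011209169394138109 [-1.2 -2.6 -1.5 -2.3 -1.6  0.   0.   0.   0.   0.   0.  -0.3  0.   0.
  0.  -0.4 -0.9 -0.7 -0.7 -1.  -1.4 -1.5 -1.2 -1.1]
side 380 [[-0.0255, -0.0393, -0.0036], [-0.0213, -0.0351, -0.0026], [0.0163, -0.0015, 0.0003], [0.0385, 0.0265, 0.0033], [0.0412, 0.0325, 0.0049]]
best x,y 4 -2 0.016658987338913286 [ 0.   0.   0.   0.  -0.3 -0.   2.5  2.5  3.2  4.4  4.7  3.4  2.8  1.3
  0.5 -0.4 -2.2 -3.6  0.   0.   0.   0.   0.   0. ]
```

Call:
drive_tool --pt "0.008 -0.01 0.06 0 0 0 0" --pt "0.008 -0.01 0.12 0 0 0 0" --pt "0.008 -0.01 0.18 0 0 0 0" --pt "0.008 -0.01 0.24 0 0 0 0" --pt "0.008 -0.01 0.28 0 0 0 0"

```text
t: 12.9
ee_pos: [0.4867, 0.0607, 0.2577]
orientation: [0.717, 0.62, 0.208, 0.242]
contact_force: [-0.4, 0.0, -1.9]
opening: 0.035
grasp_force: 41.1
```

Call:
drive_tool --pt "0 0 0 0 0 0 0" --pt "0 0 0 0 0 0 0" --pt "0 0 0 0 0 0 0" --pt "0 0 0 0 0 0 0" --pt "0 0 0 0 0 0 0"

```text
t: 13.32
ee_pos: [0.4863, 0.0619, 0.2599]
orientation: [0.716, 0.62, 0.209, 0.242]
contact_force: [0.7, -0.5, -0.1]
opening: 0.0356
grasp_force: 41.1
```

```bash
cat >> h.py <<'E'
def rep():
    s=arm.read_state(); l=RT.inv().apply(s['ee_pos']-RIM)*1e3
    print('t',s['t'],'tool-frame offset from rim mm',l.round(2),'force tool',RT.inv().apply(s['contact_force']).round(1),'tilt err deg',np.degrees((RT.inv()*Rot.from_quat(s['orientation'])).as_rotvec()).round(2),'trq tool',RT.inv().apply(s['torque']).round(2),'open',round(s['opening']*1e3,1))
E
python3 -c "from h import *;rep()"
```

```text
t 13.3167 tool-frame offset from rim mm [  0.11   0.59 -19.9 ] force tool [-0.4  0.5  0.6] tilt err deg [ 0.06 -0.23  0.29] trq tool [ 0.36  0.03 -0.05] open 35.6
```

Call:
drive_tool --pt "-0.001 -0.004 0.01 0 0 0 0" --pt "-0.001 -0.004 0.02 0 0 0 0" --pt "-0.001 -0.004 0.03 0 0 0 0" --pt "-0.001 -0.004 0.037 0 0 0 0" --pt "-0.001 -0.004 0.045 0 0 0 0"

```text
t: 13.73
ee_pos: [0.4899, 0.0611, 0.2535]
orientation: [0.717, 0.62, 0.209, 0.242]
contact_force: [0.7, 0.1, -1.0]
opening: 0.0353
grasp_force: 41.1
```

Call:
drive_tool --pt "0 0 0.004 0 0 0 0" --pt "0 0 0.008 0 0 0 0" --pt "0 0 0.012 0 0 0 0" --pt "0 0 0.016 0 0 0 0" --pt "0 0 0.02 0 0 0 0"

```text
t: 14.15
ee_pos: [0.4917, 0.0609, 0.2513]
orientation: [0.717, 0.62, 0.209, 0.242]
contact_force: [0.2, -0.9, -0.6]
opening: 0.0351
grasp_force: 41.1
```

```bash
python3 -c "from h import *;rep()"
```

```text
t 14.15 tool-frame offset from rim mm [-0.18 -0.29 -9.76] force tool [-0.9 -0.2  0.7] tilt err deg [ 0.1  -0.25  0.29] trq tool [ 0.37  0.01 -0.05] open 35.1
```

Call:
drive_tool --pt "0.001 0.001 0.004 0 0 0 0" --pt "0.001 0.001 0.008 0 0 0 0" --pt "0.001 0.001 0.012 0 0 0 0" --pt "0.001 0.001 0.016 0 0 0 0" --pt "0.001 0.001 0.02 0 0 0 0"

```text
t: 14.57
ee_pos: [0.4936, 0.0607, 0.2489]
orientation: [0.717, 0.62, 0.209, 0.242]
contact_force: [-0.8, 0.1, -0.6]
opening: 0.0351
grasp_force: 41.1
```

```bash
python3 -c "from h import *;rep()"
```

```text
t 14.5667 tool-frame offset from rim mm [-0.08 -0.24 -6.72] force tool [-0. -1. -0.] tilt err deg [ 0.11 -0.25  0.29] trq tool [ 0.32 -0.   -0.01] open 35.1
```

Call:
drive_tool --pt "0 0 0.003 0 0 0 0" --pt "0 0 0.005 0 0 0 0" --pt "0 0 0.008 0 0 0 0" --pt "0 0 0.01 0 0 0 0" --pt "0 0 0.01 0 0 0 0"

```text
t: 14.98
ee_pos: [0.4944, 0.0606, 0.2478]
orientation: [0.717, 0.62, 0.209, 0.242]
contact_force: [-0.3, 0.4, 0.3]
opening: 0.0351
grasp_force: 41.2
```

```bash
python3 -c "from h import *;rep()"
```

```text
t 14.9833 tool-frame offset from rim mm [-0.1  -0.2  -5.29] force tool [ 0.4 -0.  -0.5] tilt err deg [ 0.11 -0.25  0.29] trq tool [ 0.34  0.04 -0.02] open 35.1
```

Call:
drive_tool --pt "0 0 0.002 0 0 0 0" --pt "0 0 0.004 0 0 0 0" --pt "0 0 0.006 0 0 0 0" --pt "0 0 0.008 0 0 0 0" --pt "0 0 0.008 0 0 0 0"

```text
t: 15.4
ee_pos: [0.4946, 0.0605, 0.2476]
orientation: [0.717, 0.62, 0.209, 0.242]
contact_force: [-9.8, 1.7, 7.4]
opening: 0.0352
grasp_force: 43.5
```

```bash
python3 -c "from h import *;rep()"
```

```text
t 15.4 tool-frame offset from rim mm [-0.14 -0.16 -5.05] force tool [  0.4  -3.4 -11.9] tilt err deg [ 0.07 -0.24  0.33] trq tool [ 0.85  0.09 -0.01] open 35.2
```

Contact at full depth (12 N). Now I open the fingers while holding the pose.

Call:
drive_tool --pt "0 0 0 0 0 0 0.45" --pt "0 0 0 0 0 0 0.5" --pt "0 0 0 0 0 0 0.55" --pt "0 0 0 0 0 0 0.65" --pt "0 0 0 0 0 0 0.75"

```text
t: 15.82
ee_pos: [0.4953, 0.0605, 0.2468]
orientation: [0.717, 0.62, 0.209, 0.242]
contact_force: [0.1, -0.2, -0.5]
opening: 0.0637
grasp_force: 0.0
```

Call:
drive_tool --pt "0 0 0 0 0 0 0.8" --pt "0 0 0 0 0 0 0.8" --pt "0 0 -0.05 0 0 0 0.8" --pt "0 0 -0.2 0 0 0 0.8" --pt "0 0 -0.4 0 0 0 0.8"

```text
t: 16.23
ee_pos: [0.4582, 0.0654, 0.2933]
orientation: [0.717, 0.62, 0.207, 0.241]
contact_force: [0.1, 1.2, 1.1]
opening: 0.0682
grasp_force: 0.0
```

Call:
drive_tool --pt "0 0 -0.25 0 0 0 0.8" --pt "-0.3 0 -0.5 0 0 0 0.8" --pt "-0.6 0 -0.6 0 0 0 0.8" --pt "-0.9 0 -0.6 0 0 0 0.8" --pt "-1 0 -0.6 0 0 0 0.8"

```text
t: 16.65
ee_pos: [0.3893, -0.0449, 0.3645]
orientation: [0.716, 0.621, 0.209, 0.242]
contact_force: [0.1, 0.9, -0.1]
opening: 0.0682
grasp_force: 0.0
```

```bash
python3 - <<'E'
from h import *
rep(); print(arm.read_state()['q'])
c=[]
for n in ('top','side'):
    D=[]
    for i in range(4): im,d=get_image(n); D.append(np.where(d>0,d,np.nan))
    d=np.nan_to_num(np.nanmedian(D,0)); cv2.imwrite(f'pics/f_{n}.png',im[:,:,::-1])
    u,v=map(int,proj(n,RIM)); c.append(cv2.resize(im[v-35:v+35,u-35:u+35],(400,400),interpolation=cv2.INTER_CUBIC))
    P=(world(n,d)-RIM)@np.stack([YV,np.cross(-ZT,YV),ZT],1); r=np.hypot(P[:,0],P[:,1])
    q=P[(abs(P[:,2]-.005)<.012)&(r<.034)&(r>.027)&(abs(P[:,0])>.0)]   # flange top away from grips
    q=q[abs(q[:,1])<.02] if 0 else q
    A=np.c_[q[:,:2],np.ones(len(q))]; 
    for _ in range(5):
        k=np.linalg.lstsq(A,q[:,2],rcond=None)[0]; e=abs(A@k-q[:,2]); A,q=A[e<.003],q[e<.003]
    print(n,len(q),'flange top height mm',k[2]*1e3,'tilt deg',np.degrees(k[:2]), 'grip walls top', np.percentile(P[(r<.03)&(P[:,2]<.03)&(P[:,2]>.009)][:,2],[50,90,97])*1e3)
cv2.imwrite('pics/f_c.png',np.hstack(c)[:,:,::-1])
E
```

```text
t 16.65 tool-frame offset from rim mm [-119.04   -0.48 -152.47] force tool [ 0.9 -0.1  0. ] tilt err deg [ 0.12 -0.15  0.15] trq tool [ 0.33 -0.06 -0.  ] open 68.2
[-0.14633812 -0.36644079  2.05738804  0.00359199  0.80002139 -0.00660686]
top 248 flange top height mm 3.8864061495424145 tilt deg [-0.39756209  0.12258198] grip walls top [16.94663797 18.86345123 19.16449361]
side 142 flange top height mm 5.054550050747959 tilt deg [0.01368715 0.15754428] grip walls top [18.19066042 20.25325799 20.65687888]
```

View pics/f_c.png

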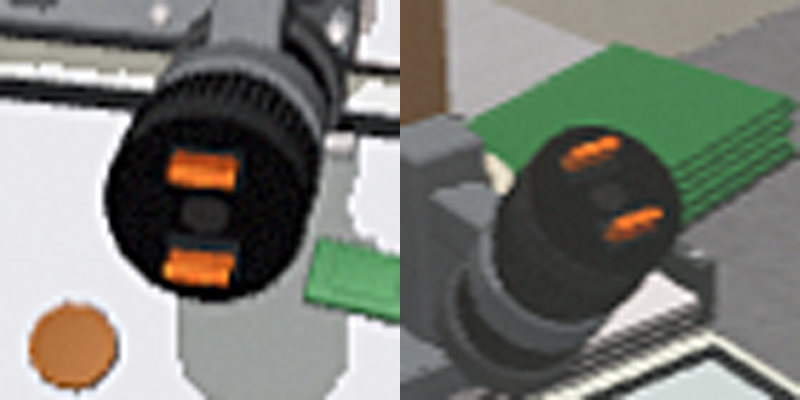

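```bash
python3 - <<'E'
from h import *
# orange pixels intersected with plane of wall tops (18 mm above rim)
for n in ('top','side'):
    im=cv2.imread(f'pics/f_{n}.png')[:,:,::-1].copy(); hsv=cv2.cvtColor(im,cv2.COLOR_RGB2HSV)
    m=(hsv[...,0]<22)&(hsv[...,1]>130)&(hsv[...,2]>90); c=camera_info(n);Rc=np.array(c['R']);o0=-Rc.T@c['t']
    v,u=np.nonzero(m); u0,v0=proj(n,RIM+.015*ZT); k=np.hypot(u-u0,v-v0)<22; u,v=u[k],v[k]
    ray=np.stack([(u-c['cx'])/c['fx'],(v-c['cy'])/c['fy'],np.ones(len(u))],1)@Rc
    W=o0+ray*(((RIM+.018*ZT-o0)@ZT)/(ray@ZT))[:,None]; L=(W-RIM)@np.stack([YV,np.cross(-ZT,YV)],1)*1e3
    k=(np.abs(L)<32).all(1);L=L[k]; a=L[L[:,1]>0];b=L[L[:,1]<0]
    print(n,len(a),len(b),'y+',np.percentile(a[:,1],[2,50,98]).round(1),'y-',np.percentile(b[:,1],[2,50,98]).round(1),'x',np.percentile(L[:,0],[2,98]).round(1))
E
```

```text
top 70 68 y+ [15.7 21.8 28.4] y- [-23.7 -17.1 -10.4] x [-13.6  10.5]
side 36 35 y+ [14.  18.5 23.7] y- [-25.8 -20.7 -16.1] x [-12.8  18.8]
```

The walls' centres are 39 mm apart, which matches tabs sprung out under the rim (a jam would give about 34 mm). The flange is flush and the gripper is clear, so I hand in.

```bash
python3 -c "
from plant import order
print(order.job_done())"
```

```text
the job is handed in; nothing more can be done
None
```

The job is handed in at about 17 s: the viewer is against the yellow parking stop, and the black cap is seated on the eyepiece with both tabs sprung out under the rim and released; nothing else on the bench was touched.

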